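Lock the dosing bushing with its index pin

TASK

Lock the coffee dosing unit: stand the index pin from the grey stand in the guide on the dosing unit, turn the black knob until the pin drops a little and catches in one of the hidden cross-holes of the bushing, and then push the pin fully home, its collar flush on the guide. Go gently: stop turning as soon as you feel the knob caught and never force the pin. Leave the mug, the jar and the screwdriver where they are.

Things in the scene. Friction and masses are not known exactly. Their poses are not given: they have to be found in the camera images.
- pin: Steel index pin, upright, 89 mm long, 0.07 kg. Origin on its axis at the underside of its collar; z points up. Above the origin: collar 22 mm in diameter and 4 mm thick, then a round grip 16 mm in diameter and 28 mm tall (top 32 mm above the origin). Below it: shank 10 mm in diameter, tip 57 mm below the origin, its last 1.5 mm tapered to 7 mm. At the start it hangs by its collar in the stand.
- stand: Grey plastic block 56 x 56 mm, 60 mm tall, fixed, with a vertical 12 mm hole through its middle that holds the pin at the start. Origin at the centre of its underside, z up.
- doser: Dosing unit, fixed: round aluminium housing 152 mm in diameter, 44 mm tall, with a square steel guide block (36 x 36 mm, 26 mm tall) on the lid and a black knob on a spindle in the middle. Origin at the centre of its underside on the knob's axis; x points from the axis to the guide, z up.
- guide (a point): Mouth of the guide: centre of the 11.5 mm vertical hole in the top of the steel guide block, 70 mm above the table, 50 mm from the knob's axis; z up. The hole goes 26 mm down through the guide. The pin is fully home when the underside of its collar lies on the guide here.
- ride (a point): Point under the guide, 30 mm below its mouth, hidden in the housing: here lies the flat top of the 10 mm thick brass bushing. While no cross-hole is below, the pin's tip stands on it (collar 27 mm above the guide). When a cross-hole comes under it, the pin falls just 3 mm into the hole, onto the plug there (collar 24 mm above), and catches the bushing: the knob is then felt to stiffen.
- knob (a point): Middle of the black round knob, on its vertical axis, 119 mm above the table. The knob is a ribbed cylinder 52 mm in diameter, 26 mm tall, on a 20 mm spindle. It turns endlessly both ways with 0.05 N m of friction, and drives the hidden bushing through a sprung coupling (4 N m/rad): once the pin has caught the bushing, turning on winds up the spring and loads the pin sideways.
- axis (a point): Point on the knob's axis, 40 mm above the table. The hidden bushing has six 12 mm vertical cross-holes 60 degrees apart, 50 mm from this axis, each closed 3 mm down by a blanking plug that the pin drives out below with a push of 3 to 10 N, all 24 mm of the way home. The bushing's angle is not measured; no hole starts within 0.25 rad of the guide, so 0.8 rad of turning either way brings one there.
- mug: White mug, 76 mm in diameter, 92 mm tall; a bystander. Origin at the centre of its underside.
- jar: Small closed jar, 52 mm in diameter, 75 mm tall; a bystander. Origin at the centre of its underside.
- driver: Screwdriver lying on the bench; a bystander.

How it is judged:
By the outcome, as a careful person would: the job done as asked, in the order asked, and still so for the second after the job is handed in, with the robot touching nothing.
It also fails if it takes over 67 s, if anything falls off the work surface, if the arm or the gripper's body presses on something with over 40 N, if the wrist force passes 120 N, or if a joint passes its speed limit or range.

ROBOT

A 6-joint arm with a two-finger parallel gripper is mounted at the origin on the work surface. World frame = base frame: x ahead of the robot, y to its left, z up, the work surface at z = 0. Lengths are in m, angles in rad, forces in N, time in s.
With the tool pointing down it reaches from about 0.375 to 0.9 m from the base axis. Payload 3.1 kg.
Tool frame: the origin (TCP) lies at the very end of the fingers, on their centre line; the grasp point (between the pads) lies 19 mm behind it; z points along the fingers, y is the direction in which the jaws open and shut (so a half turn about z gives the same grasp; the last joint's range is limited). The gripper opens to 85 mm and grips with 20 to 120 N. Pads are 22 mm wide; open, the fingers measure 114 mm over their backs; the gripper's body (76 mm by 85 mm) begins 54 mm behind the grasp point. The pads swing forward as they close: fully open they stand 13 mm farther back than shut.
Start: joints at [-1.347, 0.527, 1.433, -0, 1.181, -0.178], TCP at [0.244, -0.575, 0.231] pointing down, gripper open.
Joint ranges: [-3.08, 3.08], [-0.75, 2.2], [0.22, 2.44], [-1.43, 4.57], [0, 2.65], [-2.85, 2.85]. Speed limits (rad/s): [2.79, 2.79, 3.14, 3.14, 3.14, 3.14].

INTERFACE

Orientations are given as [roll, pitch, yaw] about the fixed x, y, z axes, in that order (R = Rz(yaw) Ry(pitch) Rx(roll)).
In Python, from station import ctrl gives the robot as it stands.
- The arm moves only by the tool servo_tool, never from a script. Its argument "steps" is a list that holds one entry, the list of rows, each a list of 7 numbers: the shift along the tool's x, y, z in mm, then the turn, a rotation vector about the tool's x, y, z in degrees, then the gripper's target within -1 to 1 (shut at 1, half-way at 0, fully open at -1). A call has 1 to 8 rows; each row is the pose to reach, as a shift and turn from the pose measured when the call began, along the tool's axes at that moment; what a row does not reach only later rows make up. A row lasts 1/12 s, in which the tool goes at most 41.7 mm and 7.16 degrees, less where a joint would pass 70% of its speed; a pose out of reach is approached as far as the arm can. A call with a gripper value outside its range is refused whole. The fingers move at their own pace and stop on an object; the grip force is fixed at half the most. Time passes only in rows, so rows that repeat a pose let the fingers close. It gives the time, the measured TCP pose, the force and the opening at its end, in the units of the state.
- ctrl.read_state(): the state, without advancing time (a new reading comes with each control period).
- ctrl.grab_frame(name): name is "side" or "top"; returns a dict with "color" (400x640x3 uint8, red, green, blue), "range_z" (400x640 float32, m along the optical axis (not along the pixel's ray), 0 where there is no reading), "vfov" (degrees; the focal length in pixels is half the picture's height over the tangent of half this angle, whatever the lens; pixels are square), "cx", "cy" (the principal point, pixels), "distortion" ([k1, k2, p1, p2, k3] as OpenCV has them; the pictures are not rectified), "origin" and "attitude" of the camera in the world. Camera axes: x right, y down, z forward; pixel columns grow to the right and rows downward; lengths in m; the calibration is good to about 2 mm. A picture is of the moment at which its call begins.
- ctrl.hand_in(): hands the job in, once; it reports no verdict.
The state is a dict: "t": time; "joint_pos": joint angles; "dq": joint speeds; "joint_torque": joint torques, N m; "tool_pos": TCP position; "eef_rot": TCP orientation; "force": force on the tool from outside, world axes, zero at the start; "moment": the same for the moment, N m; "gripper_width": finger opening in m.
Only numpy, scipy, OpenCV 4.12 (cv2) and the standard library are available. Lean on these libraries where they do the work, as an engineer would, in place of code of your own. Each camera call takes 0.05 s, during which the arm holds its last target. There are 200 camera calls.

## Working session

There is one attempt and no reset: what is moved stays moved. The work goes in short steps, Python scripts to look and compute and a tool call to move; the robot and the scene stay as the last step left them, time stands still between calls to the robot, and variables do not carry over. Pictures are saved under pics/ and viewed, about 8 in all and at most 12, crops included, and the job is handed in when it is done.

Besides the shell and the picture viewer there is one more tool, called as name([rows], argument=value, ...), one row to a line, values as JSON. servo_tool: Moves the arm, as the interface text tells. Its arguments: {"type":"object","properties":{"steps":{"type":"array","items":{"type":"array","items":{"type":"array","items":{"type":"number"}}}}},"required":["steps"]}

```bash
mkdir -p pics; ls
python3 - <<'E'
from station import ctrl
import cv2,numpy as np
s=ctrl.read_state();print(s)
for n in("top","side"):
    f=ctrl.grab_frame(n)
    cv2.imwrite(f"pics/{n}0.png",f["color"][...,::-1])
    np.savez(f"{n}0.npz",**f)
    print(n,f["vfov"],f["cx"],f["cy"],f["distortion"],f["origin"],f["attitude"])
E
```

```text
pics
{'t': 0.0, 'joint_pos': array([-1.34751368e+00,  5.28484895e-01,  1.43390541e+00,  8.01911071e-06,
        1.18140234e+00, -1.78482433e-01]), 'dq': array([ 0.00017232,  0.00044898, -0.00019545,  0.0001108 ,  0.00023453,
        0.00032615]), 'joint_torque': array([ 8.27916265e-04, -4.42346549e+01, -1.78023595e+01, -8.83570942e-05,
        8.47440708e-03, -1.22809240e-05]), 'tool_pos': array([ 0.24427969, -0.5745035 ,  0.23032113]), 'eef_rot': array([-3.13942893e+00, -3.97872433e-04,  4.01761600e-01]), 'force': array([ 0.13323057, -0.86763785, -0.08925618]), 'moment': array([-0.06673292,  0.00095993,  0.03338852]), 'gripper_width': 0.08530617318330595}
top 54.986526108761005 317.521044014362 201.5472331953767 [-0.07510327  0.          0.          0.          0.        ] [0.53627446 0.03298032 0.97745075] [-3.07037228 -0.0375406  -1.54448826]
side 43.236481355125484 317.5940887418809 200.8803428256296 [-0.05889453  0.          0.          0.          0.        ] [0.50580603 0.95545157 0.78900078] [-2.20102613  0.01156041 -3.04961764]
```

View pics/top0.png

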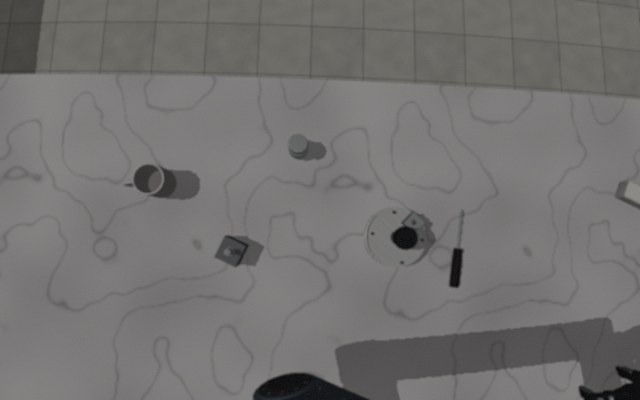

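View pics/side0.png

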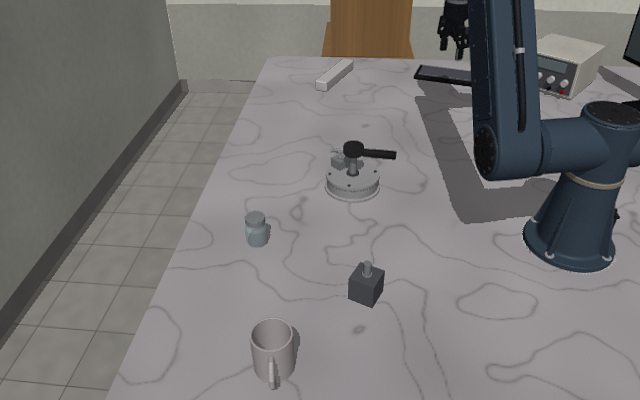

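The top view shows the stand at about (232,250), the knob at (404,238), the guide at about (415,222), the jar at (300,147), the mug at (149,180) and the screwdriver at (457,250). In the side view the pin is at (367,270) and the knob at (353,149). I'll enlarge both.

```bash
cat > h.py <<'E'
import numpy as np,cv2
from scipy.spatial.transform import Rotation as R
def cam(f):
    fl=200/np.tan(np.radians(float(f["vfov"]))/2)
    K=np.array([[fl,0,float(f["cx"])],[0,fl,float(f["cy"])],[0,0,1]])
    return K,np.array(f["distortion"]),np.array(f["origin"]),R.from_euler("xyz",f["attitude"]).as_matrix()
def ray(f,uv):
    K,d,o,A=cam(f)
    p=cv2.undistortPoints(np.array([[uv]],float),K,d)[0,0]
    return o,A@np.array([p[0],p[1],1])
def atz(f,uv,z):
    o,r=ray(f,uv); return o+r*(z-o[2])/r[2]
def proj(f,P):
    K,d,o,A=cam(f)
    rv=cv2.Rodrigues(A.T)[0]
    return cv2.projectPoints(np.array(P,float).reshape(-1,1,3),rv,-A.T@o,K,d)[0].reshape(-1,2)
def cloud(f):
    K,d,o,A=cam(f); v,u=np.mgrid[:400,:640]; z=f["range_z"]
    p=cv2.undistortPoints(np.stack([u,v],-1).reshape(-1,1,2).astype(float),K,d).reshape(400,640,2)
    return o+(np.dstack([p,np.ones((400,640))])*z[...,None])@A.T
E
python3 - <<'E'
from h import *
ft=np.load("top0.npz");fs=np.load("side0.npz")
def crop(f,u,v,w=50):
    c=f["color"][v-w//2:v+w//2,u-w//2:u+w//2,::-1]
    return cv2.resize(cv2.convertScaleAbs(c,alpha=1.5),(400,300) if 0 else (390,390),interpolation=cv2.INTER_CUBIC)
# each crop origin: centre-(w/2)
a=np.hstack([crop(ft,234,250,40),crop(ft,404,236,80)])
cv2.imwrite("pics/c_top.png",a)
a=np.hstack([crop(fs,366,282,60),crop(fs,352,172,80)])
cv2.imwrite("pics/c_side.png",a)
for n,f in(("top",ft),("side",fs)):
    c=cloud(f)
    for (cx,cy,r) in ((234,250,30),(404,236,45)) if n=="top" else ((366,282,40),(352,172,50)):
        q=c[cy-r:cy+r,cx-r:cx+r].reshape(-1,3)
        for lo,hi in((-.01,.01),(.035,.05),(.055,.065),(.065,.075),(.085,.1),(.125,.14)):
            m=(q[:,2]>lo)&(q[:,2]<hi); 
            if m.sum()>3: print(n,cx,lo,m.sum(),np.median(q[m],0).round(4),q[m].min(0).round(3),q[m].max(0).round(3))
E
```

```text
top 234 -0.01 2946 [4.827e-01 2.010e-01 3.000e-04] [ 0.404  0.13  -0.006] [0.556 0.285 0.009]
top 234 0.035 34 [0.4828 0.1842 0.0427] [0.443 0.17  0.035] [0.514 0.217 0.049]
top 234 0.055 499 [0.4797 0.2035 0.0602] [0.444 0.171 0.055] [0.514 0.242 0.065]
top 234 0.065 11 [0.4777 0.2    0.0658] [0.47  0.196 0.065] [0.489 0.215 0.071]
top 234 0.085 38 [0.4789 0.2049 0.092 ] [0.472 0.199 0.087] [0.486 0.212 0.095]
top 404 -0.01 5280 [ 5.341e-01 -2.565e-01  5.000e-04] [ 0.411 -0.345 -0.006] [ 0.644 -0.108  0.01 ]
top 404 0.035 2059 [ 0.5161 -0.1815  0.0445] [ 0.449 -0.268  0.036] [ 0.594 -0.124  0.05 ]
top 404 0.055 18 [ 0.5643 -0.2175  0.0588] [ 0.552 -0.238  0.055] [ 0.584 -0.207  0.064]
top 404 0.065 186 [ 0.5614 -0.2313  0.0702] [ 0.538 -0.254  0.065] [ 0.584 -0.208  0.075]
top 404 0.125 422 [ 0.5223 -0.1957  0.1322] [ 0.497 -0.221  0.125] [ 0.549 -0.172  0.136]
side 366 -0.01 5207 [4.840e-01 1.664e-01 4.000e-04] [ 0.391  0.029 -0.005] [0.579 0.285 0.01 ]
side 366 0.035 184 [0.4847 0.2287 0.0422] [0.446 0.192 0.035] [0.52  0.244 0.05 ]
side 366 0.055 513 [0.4835 0.2142 0.0605] [0.447 0.172 0.055] [0.52  0.244 0.065]
side 366 0.065 33 [0.4842 0.2122 0.0704] [0.474 0.203 0.065] [0.491 0.216 0.075]
side 366 0.085 54 [0.4833 0.2102 0.0916] [0.475 0.198 0.085] [0.49  0.217 0.096]
side 352 -0.01 7518 [ 0.5364 -0.2694  0.0008] [ 0.375 -0.6   -0.007] [ 0.709 -0.03   0.01 ]
side 352 0.035 1145 [ 0.5171 -0.1775  0.0448] [ 0.454 -0.266  0.035] [ 0.599 -0.121  0.05 ]
side 352 0.055 82 [ 0.5527 -0.2132  0.0596] [ 0.517 -0.236  0.055] [ 0.586 -0.185  0.065]
side 352 0.065 152 [ 0.5594 -0.2226  0.0705] [ 0.517 -0.252  0.065] [ 0.587 -0.183  0.074]
side 352 0.085 33 [ 0.5255 -0.1878  0.0888] [ 0.517 -0.199  0.085] [ 0.536 -0.182  0.099]
side 352 0.125 206 [ 0.5264 -0.1897  0.1323] [ 0.501 -0.223  0.125] [ 0.553 -0.167  0.136]
```

View pics/c_top.png

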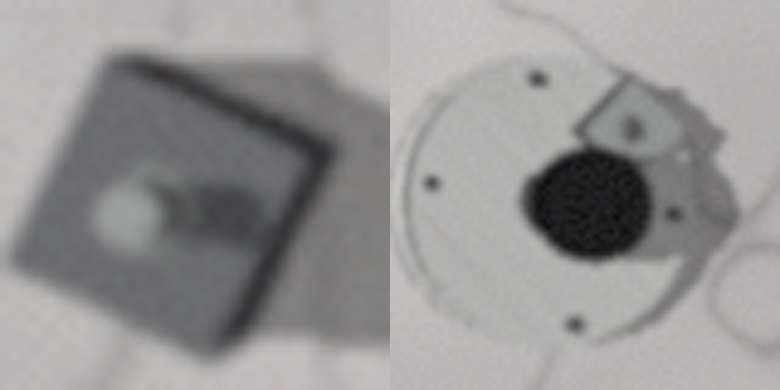

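View pics/c_side.png

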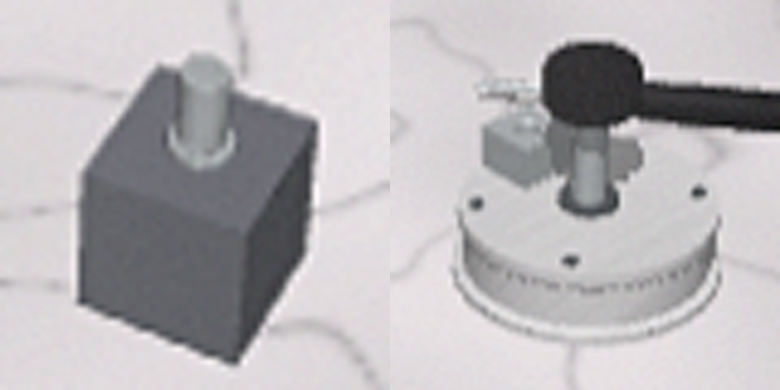

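Both crops are clear. In the top crop the pin top is at (129,215), the guide hole at (633,129) and the knob at (592,204). In the side crop the pin top is at (207,66), the guide hole at (528,122) and the knob top at (592,65).

Run:
```python
from h import *
ft=np.load("top0.npz");fs=np.load("side0.npz")
def px(x,y,u,v,w):
    s=w/390; return (u-w/2+(x+.5)*s-.5, v-w/2+(y+.5)*s-.5)
T=dict(pin=(px(129,215,234,250,40),.092),guide=(px(243,129,404,236,80),.07),knob=(px(202,204,404,236,80),.132))
S=dict(pin=(px(207,66,366,282,60),.092),guide=(px(138,122,352,172,80),.07),knob=(px(202,65,352,172,80),.132))
for k in T:
    a=atz(ft,*T[k]);b=atz(fs,*S[k]); print(k,T[k][0],S[k][0],a.round(4),b.round(4),((a+b)/2).round(4))
# stand & guide orientation and knob/housing circle fits from clouds
for n,f in(("top",ft),("side",fs)):
    c=cloud(f).reshape(-1,3)
    def rect(lo,hi,x0,y0,r):
        m=(c[:,2]>lo)&(c[:,2]<hi)&(np.hypot(c[:,0]-x0,c[:,1]-y0)<r); q=c[m,:2]
        return cv2.minAreaRect((q*1000).astype(np.float32))
    print(n,"stand",rect(.056,.064,.481,.207,.045))
    print(n,"knob",cv2.minEnclosingCircle((c[(c[:,2]>.128)&(c[:,2]<.136)&(np.hypot(c[:,0]-.525,c[:,1]+.195)<.04),:2]*1000).astype(np.float32)))
    m=(c[:,2]>.04)&(c[:,2]<.048)&(np.hypot(c[:,0]-.52,c[:,1]+.19)<.09)
    print(n,"housing",cv2.minEnclosingCircle((c[m,:2]*1000).astype(np.float32)))
    print(n,"guide",rect(.067,.073,.562,-.230,.035))
```

```text
pin (226.78205128205127, 251.6025641025641) (367.4230769230769, 261.7307692307692) [0.4798 0.2056 0.092 ] [0.4826 0.2038 0.092 ] [0.4812 0.2047 0.092 ]
guide (413.44871794871796, 222.06410256410257) (339.9102564102564, 156.62820512820514) [ 0.5594 -0.2304  0.07  ] [ 0.5624 -0.2354  0.07  ] [ 0.5609 -0.2329  0.07  ]
knob (405.03846153846155, 237.44871794871796) (353.03846153846155, 144.93589743589743) [ 0.5232 -0.1938  0.132 ] [ 0.5268 -0.1939  0.132 ] [ 0.525  -0.1938  0.132 ]
top stand ((478.7738342285156, 205.6146697998047), (54.6938362121582, 55.944313049316406), 66.86009216308594)
top knob ((522.8828735351562, -196.97735595703125), 26.65683364868164)
top housing ((522.4946899414062, -196.52430725097656), 73.33646392822266)
top guide ((559.4547729492188, -231.33157348632812), (34.915306091308594, 35.979881286621094), 48.387386322021484)
side stand ((482.87109375, 206.89279174804688), (59.089168548583984, 57.734580993652344), 67.5612564086914)
side knob ((525.71875, -194.3848114013672), 29.558908462524414)
side housing ((525.173828125, -192.92764282226562), 75.51482391357422)
side guide ((561.5330200195312, -230.34402465820312), (41.83985137939453, 39.258670806884766), 40.413089752197266)
```

```bash
cat > go.py <<'E'
# usage: go.py x y z yaw_deg : shift (mm) and turn (deg) in tool axes from the present pose
import sys,numpy as np
from station import ctrl
from scipy.spatial.transform import Rotation as R
s=ctrl.read_state(); x,y,z,w=map(float,sys.argv[1:5])
A=R.from_euler("xyz",s["eef_rot"]); B=R.from_euler("xyz",[180,0,w],degrees=True)
print("t",s["t"],"pos",s["tool_pos"].round(4),"rot",np.degrees(s["eef_rot"]).round(2),"F",s["force"].round(2),"M",s["moment"].round(3),"w",round(s["gripper_width"],4),"q6",round(s["joint_pos"][5],3))
print("shift",(A.inv().apply(np.array([x,y,z])-s["tool_pos"])*1000).round(1),"turn",(A.inv()*B).as_rotvec(degrees=True).round(2))
E
python3 go.py .481 .205 .16 23
```

```text
t 0.1 pos [ 0.2443 -0.5746  0.2304] rot [-1.7989e+02 -2.0000e-02  2.3020e+01] F [-0.4  -0.26 -0.31] M [ 0.021 -0.043  0.028] w 0.0854 q6 -0.178
shift [ 522.7 -624.8   71.8] turn [-0.11 -0.02  0.02]
```

servo_tool([
  [[523,-625,70,0,0,0,-1],[523,-625,70,0,0,0,-1],[523,-625,70,0,0,0,-1],[523,-625,70,0,0,0,-1],[523,-625,70,0,0,0,-1],[523,-625,70,0,0,0,-1],[523,-625,70,0,0,0,-1],[523,-625,70,0,0,0,-1]],
])

```text
t: 0.77
tool_pos: [0.3408, -0.2553, 0.2028]
eef_rot: [-3.139, -0.0, 0.401]
force: [0.5, 0.7, 0.6]
gripper_width: 0.0854
```

servo_tool([
  [[309,-369,43,0,0,0,-1],[309,-369,43,0,0,0,-1],[309,-369,43,0,0,0,-1],[309,-369,43,0,0,0,-1],[309,-369,43,0,0,0,-1],[309,-369,43,0,0,0,-1],[309,-369,43,0,0,0,-1],[309,-369,43,0,0,0,-1]],
])

```text
t: 1.43
tool_pos: [0.4373, 0.0625, 0.1737]
eef_rot: [-3.139, -0.0, 0.401]
force: [1.2, -1.6, 0.3]
gripper_width: 0.0854
```

```bash
python3 go.py .481 .205 .16 23
```

```text
t 1.4333 pos [0.4373 0.0625 0.1737] rot [-1.7986e+02 -1.0000e-02  2.2980e+01] F [ 1.24 -1.59  0.34] M [-0.045 -0.015  0.044] w 0.0854 q6 1.054
shift [  95.8 -114.1   14. ] turn [-0.14 -0.01 -0.02]
```

servo_tool([
  [[96,-114,14,0,0,0,-1],[96,-114,14,0,0,0,-1],[96,-114,14,0,0,0,-1],[96,-114,14,0,0,0,-1],[96,-114,14,0,0,0,-1],[96,-114,14,0,0,0,-1],[96,-114,14,0,0,0,-1]],
])

```text
t: 2.02
tool_pos: [0.4803, 0.2045, 0.1596]
eef_rot: [-3.139, 0.002, 0.402]
force: [-0.8, 0.2, -0.0]
gripper_width: 0.0856
```

```bash
python3 go.py .481 .205 .068 23
python3 - <<'E'
from station import ctrl
from h import *
o=[]
for n,P in(("top",[.481,.205,.1]),("side",[.481,.205,.1])):
    f=ctrl.grab_frame(n); u,v=proj(f,[P])[0].round().astype(int); p=proj(f,[ctrl.read_state()["tool_pos"]])[0]; print(n,u,v,p)
    c=f["color"][v-35:v+35,u-35:u+35,::-1]
    o.append(cv2.resize(cv2.convertScaleAbs(c,alpha=1.5),(390,390),interpolation=cv2.INTER_CUBIC))
cv2.imwrite("pics/hov.png",np.hstack(o))
E
```

```text
t 2.0167 pos [0.4803 0.2045 0.1596] rot [-1.7987e+02  1.0000e-01  2.3010e+01] F [-0.83  0.22 -0.03] M [-0.026 -0.028 -0.017] w 0.0856 q6 1.355
shift [ 1.   0.  91.6] turn [-0.13  0.1   0.  ]
top 226 251 [221.21131689 253.2311559 ]
side 368 259 [370.17231717 235.88885522]
```

View pics/hov.png

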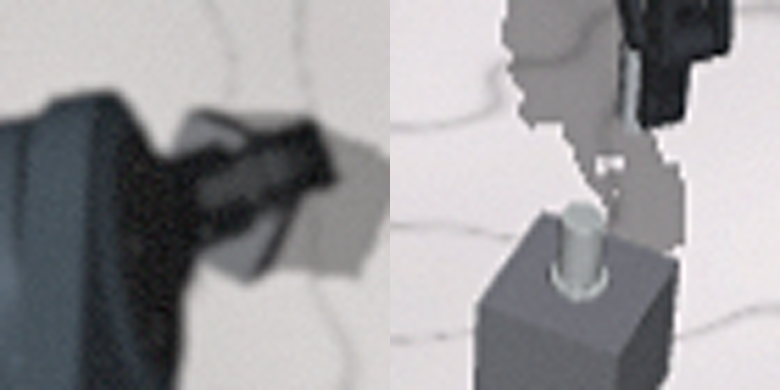

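The gripper hovers over the pin. The fingers straddle it, one at about (265,165) in the top crop and one at (660,90) in the side crop. Descending now.

servo_tool([
  [[1,0,40,-0.13,0.1,0,-1],[1,0,70,-0.13,0.1,0,-1],[1,0,85,-0.13,0.1,0,-1],[1,0,92,-0.13,0.1,0,-1],[1,0,92,-0.13,0.1,0,-1],[1,0,92,-0.13,0.1,0,-1]],
])

```text
t: 2.62
tool_pos: [0.4817, 0.2036, 0.0683]
eef_rot: [-3.142, -0.001, 0.398]
force: [0.0, 1.0, -0.5]
gripper_width: 0.0854
```

servo_tool([
  [[0,0,0,0,0,0,1],[0,0,0,0,0,0,1],[0,0,0,0,0,0,1],[0,0,0,0,0,0,1],[0,0,0,0,0,0,1],[0,0,0,0,0,0,1],[0,0,0,0,0,0,1],[0,0,0,0,0,0,1]],
])

```text
t: 3.28
tool_pos: [0.4816, 0.2042, 0.0689]
eef_rot: [-3.141, -0.002, 0.398]
force: [-1.4, 3.9, 5.9]
gripper_width: 0.0139
```

```bash
python3 go.py .481 .205 .21 23
```

```text
t 3.2833 pos [0.4816 0.2042 0.0689] rot [-1.7995e+02 -9.0000e-02  2.2790e+01] F [-1.43  3.89  5.88] M [ 0.567  0.282 -0.003] w 0.0139 q6 1.358
shift [  -0.    -1.  -141.1] turn [-0.05 -0.09 -0.21]
```

servo_tool([
  [[0,0,-20,0,0,0,1],[0,0,-50,0,0,0,1],[0,0,-85,0,0,0,1],[0,0,-120,0,0,0,1],[0,0,-141,0,0,0,1],[0,0,-141,0,0,0,1],[0,0,-141,0,0,0,1]],
])

```text
t: 3.87
tool_pos: [0.482, 0.204, 0.2109]
eef_rot: [3.141, -0.004, 0.398]
force: [-0.4, -0.0, -1.7]
gripper_width: 0.0138
```

```bash
python3 go.py .5605 -.232 .21 -44
```

```text
t 3.8667 pos [0.482  0.204  0.2109] rot [179.99  -0.24  22.81] F [-0.4  -0.03 -1.7 ] M [ 0.028 -0.003  0.029] w 0.0138 q6 1.359
shift [-96.6 432.4   0.5] turn [-0.13 -0.22 66.81]
```

servo_tool([
  [[-9,39,0,0,0,6,1],[-18,78,0,0,0,12,1],[-26,117,0,0,0,18,1],[-35,156,0,0,0,24,1],[-44,195,0,0,0,30,1],[-52,234,0,0,0,36,1],[-61,273,0,0,0,42,1],[-70,312,0,0,0,48,1]],
])

```text
t: 4.53
tool_pos: [0.5369, -0.1123, 0.2082]
eef_rot: [-3.139, 0.002, -0.445]
force: [0.5, -0.3, -0.4]
gripper_width: 0.0141
```

```bash
python3 go.py .5605 -.232 .21 -44
```

```text
t 4.5333 pos [ 0.5369 -0.1123  0.2082] rot [-1.7985e+02  1.1000e-01 -2.5500e+01] F [ 0.47 -0.3  -0.44] M [-0.012 -0.039  0.005] w 0.0141 q6 1.603
shift [72.8 97.9 -2.2] turn [-0.13  0.13 18.5 ]
```

servo_tool([
  [[22,30,-2,-0.1,0.1,6,1],[44,60,-2,-0.1,0.1,12,1],[65,88,-2,-0.1,0.1,18,1],[73,98,-2,-0.1,0.1,18.5,1],[73,98,-2,-0.1,0.1,18.5,1],[73,98,-2,-0.1,0.1,18.5,1],[73,98,-2,-0.1,0.1,18.5,1]],
])

```text
t: 5.12
tool_pos: [0.5593, -0.2302, 0.2082]
eef_rot: [-3.142, 0.005, -0.767]
force: [0.8, -0.5, -0.6]
gripper_width: 0.014
```

```bash
python3 go.py .5605 -.232 .16 -44
python3 - <<'E'
from station import ctrl
from h import *
o=[]
P=[.5605,-.232,.14]
for n in("top","side"):
    f=ctrl.grab_frame(n); u,v=proj(f,[P])[0].round().astype(int); np.savez(f"{n}1.npz",**f)
    print(n,u-35,v-35, "x5.571")
    c=f["color"][v-35:v+35,u-35:u+35,::-1]
    o.append(cv2.resize(cv2.convertScaleAbs(c,alpha=1.5),(390,390),interpolation=cv2.INTER_CUBIC))
cv2.imwrite("pics/hov2.png",np.hstack(o))
E
```

```text
t 5.1167 pos [ 0.5593 -0.2302  0.2082] rot [-179.99    0.3   -43.92] F [ 0.77 -0.52 -0.64] M [ 0.032  0.015 -0.003] w 0.014 q6 1.761
shift [ 2.3  0.5 48.2] turn [-0.    0.3   0.08]
top 388 186 x5.571
side 306 100 x5.571
```

View pics/hov2.png

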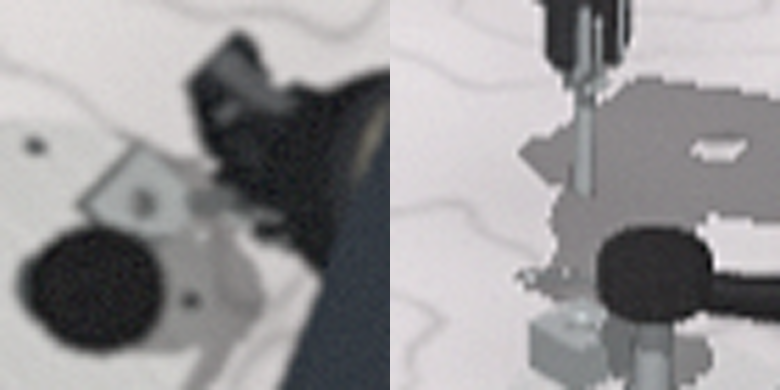

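The pin hangs straight in the gripper, well above the guide. In the side crop its tip is at (585,192) and the guide hole at (580,313). In the top crop the tip is at about (200,200) and the hole at (143,203). I'll compare both with the projected TCP axis.

Run:
```python
from h import *
k=70/390
def px(x,y,u0,v0): return (u0+(x+.5)*k-.5, v0+(y+.5)*k-.5)
t=np.load("top1.npz");s=np.load("side1.npz")
tip=[.5593,-.2302,.1423]
print("pred tip crop top",(proj(t,[tip])[0]-[388,186])/k,"side",(proj(s,[tip])[0]-[306,100])/k)
print("side tip",atz(s,px(195,190,306,100),.1423).round(4),"hole",atz(s,px(190,313,306,100),.07).round(4))
print("top tip",atz(t,px(200,200,388,186),.1423).round(4),"hole",atz(t,px(143,203,388,186),.07).round(4))
# guide top-face outlines for alternative hole estimate (white: lit top)
for n,f,(u,v) in(("top",t,(413,222)),("side",s,(340,156))):
    c=cloud(f)[v-14:v+14,u-14:u+14].reshape(-1,3); c=c[(abs(c[:,2]-.07)<.004)]
    print(n,cv2.minAreaRect((c[:,:2]*1000).astype(np.float32)))
for n,f,(u,v),w in(("top",t,(418,222),16),("side",s,(340,146),26)):
    c=f["color"][v-w:v+w,u-w:u+w,::-1]; print(n,u-w,v-w,600/(2*w))
    cv2.imwrite(f"/tmp/{n}.png",cv2.resize(cv2.convertScaleAbs(c,alpha=1.5),(390,390),interpolation=cv2.INTER_CUBIC))
cv2.imwrite("pics/hov3.png",np.hstack([cv2.imread("/tmp/top.png"),cv2.imread("/tmp/side.png")]))
```

```text
pred tip crop top [193.20820635 197.75218788] side [196.99512414 191.14061778]
side tip [ 0.5615 -0.2334  0.1423] hole [ 0.5633 -0.2399  0.07  ]
top tip [ 0.5594 -0.232   0.1423] hole [ 0.5594 -0.2299  0.07  ]
top ((559.4368896484375, -231.30421447753906), (34.91085433959961, 36.07859802246094), 48.30922317504883)
side ((550.0258178710938, -216.25209045410156), (39.67755889892578, 77.15632629394531), 48.590511322021484)
top 402 206 18.75
side 314 120 11.538461538461538
```

View pics/hov3.png

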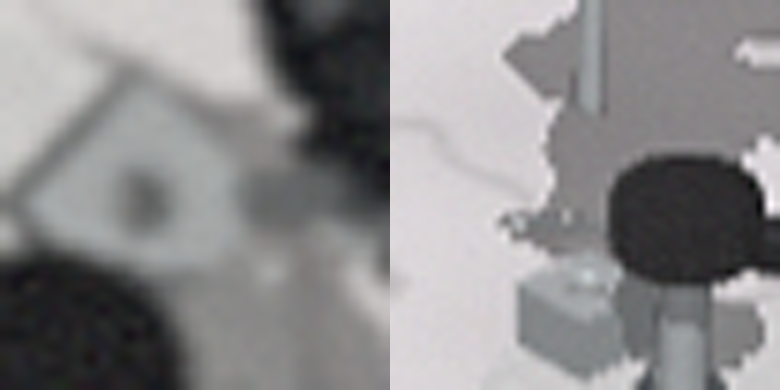

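servo_tool([
  [[0,-1,20,0,0.3,0,1],[0,-1,40,0,0.3,0,1],[0,-1,55,0,0.3,0,1],[0,-1,65,0,0.3,0,1],[0,-1,67,0,0.3,0,1],[0,-1,67,0,0.3,0,1],[0,-1,67,0,0.3,0,1]],
])

```text
t: 5.8
tool_pos: [0.561, -0.229, 0.1429]
eef_rot: [-3.141, -0.003, -0.765]
force: [0.6, -0.4, -0.3]
gripper_width: 0.0137
```

```bash
python3 go.py .5597 -.2292 .125 -44
python3 - <<'E'
from station import ctrl
from h import *
o=[]
for n,(u,v),w in(("top",(416,222),20),("side",(340,150),20)):
    f=ctrl.grab_frame(n); np.savez(f"{n}2.npz",**f)
    p=ctrl.read_state()["tool_pos"]; print(n,u-w,v-w,390/(2*w),"tip pred crop",(proj(f,[[p[0],p[1],p[2]-.0659],[p[0],p[1],.07]])-[u-w,v-w])*390/2/w)
    c=f["color"][v-w:v+w,u-w:u+w,::-1]
    o.append(cv2.resize(cv2.convertScaleAbs(c,alpha=1.5),(390,390),interpolation=cv2.INTER_CUBIC))
cv2.imwrite("pics/hov4.png",np.hstack(o))
E
```

```text
t 5.8 pos [ 0.561  -0.229   0.1429] rot [-179.97   -0.19  -43.82] F [ 0.65 -0.4  -0.28] M [0.004 0.02  0.002] w 0.0137 q6 1.764
shift [-0.9  1.1 17.9] turn [-0.03 -0.19  0.18]
top 396 202 9.75 tip pred crop [[174.23756679 187.40242541]
 [165.74426862 188.00782099]]
side 320 130 9.75 tip pred crop [[197.57285754 248.05758078]
 [197.18945806 270.76481636]]
```

View pics/hov4.png

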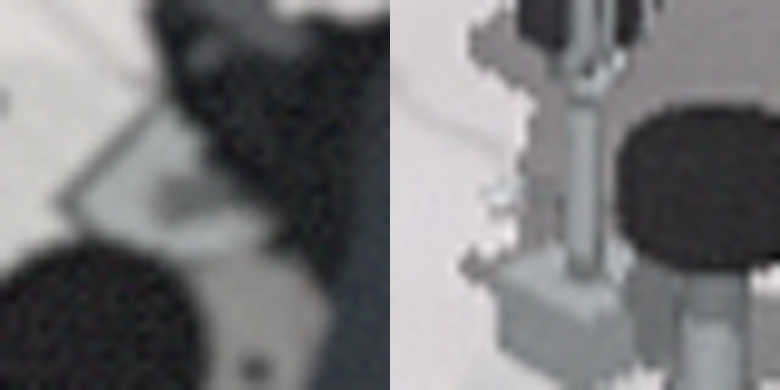

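The side crop shows the shank ending at (585,280), right at the guide mouth. Its collar is at (588,95), lower in the fingers than at hover, so the pin seems to have slipped a few mm. In the top crop the tip sits beside the hole at about (180,190), which calls for about -1.5 mm in x. I'll go on in small steps and watch the force.

servo_tool([
  [[-1,1,0,0,-0.2,0.2,1],[-1,1,0,0,-0.2,0.2,1],[-1,1,1,0,-0.2,0.2,1],[-1,1,2,0,-0.2,0.2,1],[-1,1,3,0,-0.2,0.2,1],[-1,1,3,0,-0.2,0.2,1]],
])

```text
t: 6.4
tool_pos: [0.5596, -0.2294, 0.14]
eef_rot: [-3.141, -0.0, -0.769]
force: [-0.3, 0.4, -0.1]
gripper_width: 0.0141
```

```bash
python3 go.py .5597 -.2292 .125 -44
python3 - <<'E'
from station import ctrl
from h import *
# pin slip: side-view profile down the shank column, plus depth-derived z
f=ctrl.grab_frame("side"); np.savez("side3.npz",**f)
c=cloud(f)
for v in range(132,166): print(v,f["color"][v,334:347].mean(-1).astype(int),c[v,340].round(3),c[v,339].round(3)[1:])
E
```

```text
t 6.4 pos [ 0.5596 -0.2294  0.14  ] rot [-1.7996e+02 -2.0000e-02 -4.4050e+01] F [-0.26  0.37 -0.08] M [ 0.021 -0.03  -0.011] w 0.0141 q6 1.765
shift [-0.1 -0.2 15. ] turn [-0.04 -0.02 -0.05]
132 [ 37  33  38  37  33  94  97  57 101  66  33  29  78] [ 0.562 -0.213  0.158] [-0.212  0.159]
133 [ 38  39  37  37  32  93  96  59 101  65  30  29  77] [ 0.562 -0.212  0.156] [-0.214  0.155]
134 [39 36 34 33 32 95 96 57 98 61 33 26 66] [ 0.562 -0.212  0.153] [-0.214  0.152]
135 [75 52 35 33 31 93 97 59 98 70 58 44 77] [ 0.562 -0.213  0.149] [-0.215  0.148]
136 [90 79 64 52 57 93 98 56 94 72 91 77 91] [ 0.562 -0.212  0.147] [-0.212  0.147]
137 [ 88  89  80  66  81  89  81  65  97  85 105  89  91] [ 0.562 -0.218  0.141] [-0.215  0.143]
138 [ 87  90  80  73  81  81  68 102 113 106  92  88  89] [ 0.562 -0.221  0.136] [-0.221  0.136]
139 [ 85  88  83  83  87  90  76 115 113  97  82  90  90] [ 0.562 -0.219  0.134] [-0.217  0.135]
140 [124  90  89  89  87  87  79  91  88  86  89  91  91] [ 0.562 -0.223  0.129] [-0.222  0.129]
141 [145  91  89  90  79  72  94  77  73  89  90  93  75] [ 0.562 -0.227  0
[... 1610 characters left out ...]
  91 116  75  71  73] [ 0.562 -0.234  0.066] [-0.24   0.063]
159 [105 112 111 108 106 100 100  99 104  93  73  71  74] [ 0.561 -0.217  0.074] [-0.218  0.073]
160 [ 91 101 110 113 114 113 114 116 118  93  73  71  75] [ 0.561 -0.219  0.069] [-0.216  0.071]
161 [ 89  91  97 102 108 114 116 107 109  96  72  71  73] [ 0.561 -0.211  0.071] [-0.209  0.072]
162 [ 89  89  88  92  98 105 107  95  94  89  84  74  72] [ 0.561 -0.21   0.069] [-0.207  0.07 ]
163 [91 90 89 91 91 93 95 88 89 89 90 73 74] [ 0.561 -0.207  0.067] [-0.207  0.067]
164 [90 90 91 91 91 89 89 88 90 91 91 74 71] [ 0.561 -0.207  0.064] [-0.204  0.065]
165 [89 91 90 91 90 89 89 90 88 90 90 72 71] [ 0.56  -0.205  0.062] [-0.205  0.062]
```

The side data corrects my reading: the shank ends at row 156 (z≈.076), and rows 157–158 are the dark hole directly below it, centred on the same columns (339–341). So the pin did not slip and is aligned over the hole. Lowering gently.

servo_tool([
  [[0,-0.5,2,0,0,0,1],[0,-0.5,4,0,0,0,1],[0,-0.5,5,0,0,0,1],[0,-0.5,6,0,0,0,1],[0,-0.5,7,0,0,0,1],[0,-0.5,8,0,0,0,1],[0,-0.5,9,0,0,0,1],[0,-0.5,10,0,0,0,1]],
])

```text
t: 7.12
tool_pos: [0.5601, -0.2294, 0.1301]
eef_rot: [-3.141, -0.001, -0.769]
force: [-0.2, -1.8, 0.0]
gripper_width: 0.0136
```

```bash
python3 go.py .5597 -.2292 .125 -44
```

```text
t 7.1167 pos [ 0.5601 -0.2294  0.1301] rot [-1.7998e+02 -6.0000e-02 -4.4050e+01] F [-0.15 -1.81  0.01] M [-0.494  0.063 -0.065] w 0.0136 q6 1.766
shift [-0.5  0.1  5.1] turn [-0.02 -0.06 -0.05]
```

servo_tool([
  [[0.5,0.5,1,0,0,0,1],[0.5,0.5,4,0,0,0,1],[0.5,0.5,7,0,0,0,1],[0.5,0.5,10,0,0,0,1],[0.5,0.5,13,0,0,0,1],[0.5,0.5,16,0,0,0,1],[0.5,0.5,18,0,0,0,1],[0.5,0.5,18,0,0,0,1]],
])

```text
t: 7.78
tool_pos: [0.5598, -0.2299, 0.1114]
eef_rot: [-3.142, 0.0, -0.769]
force: [0.2, -0.2, -1.5]
gripper_width: 0.0139
```

```bash
python3 go.py .5600 -.2299 .107 -44
```

```text
t 7.7833 pos [ 0.5598 -0.2299  0.1114] rot [-180.      0.    -44.04] F [ 0.21 -0.17 -1.51] M [-0.025  0.028  0.019] w 0.0139 q6 1.765
shift [ 0.1 -0.1  4.4] turn [-0.    0.   -0.04]
```

servo_tool([
  [[0,0,1,0,0,0,1],[0,0,2,0,0,0,1],[0,0,3,0,0,0,1],[0,0,4,0,0,0,1],[0,0,4,0,0,0,1],[0,0,4,0,0,0,1]],
])

```text
t: 8.28
tool_pos: [0.5598, -0.2299, 0.1073]
eef_rot: [-3.142, 0.0, -0.769]
force: [0.1, -0.5, -1.3]
gripper_width: 0.0139
```

servo_tool([
  [[0,0,0,0,0,0,-1],[0,0,0,0,0,0,-1],[0,0,0,0,0,0,-1],[0,0,0,0,0,0,-1],[0,0,0,0,0,0,-1],[0,0,0,0,0,0,-1],[0,0,-10,0,0,0,-1],[0,0,-30,0,0,0,-1]],
])

```text
t: 8.95
tool_pos: [0.5582, -0.229, 0.1358]
eef_rot: [3.141, 0.006, -0.769]
force: [0.7, 0.3, 0.4]
gripper_width: 0.0856
```

```bash
python3 go.py .5233 -.1945 .20 -60
```

```text
t 8.95 pos [ 0.5582 -0.229   0.1358] rot [179.94   0.32 -44.05] F [0.69 0.3  0.41] M [-0.027  0.028  0.005] w 0.0856 q6 1.765
shift [-49.4  -0.5 -63.9] turn [ 0.11  0.31 15.95]
```

servo_tool([
  [[0,0,-30,0,0.3,0,-1],[0,0,-60,0,0.3,0,-1],[-15,0,-64,0,0.3,5,-1],[-35,0,-64,0,0.3,11,-1],[-49,0,-64,0,0.3,16,-1],[-49,0,-64,0,0.3,16,-1],[-49,0,-64,0,0.3,16,-1]],
])

```text
t: 9.53
tool_pos: [0.5234, -0.1951, 0.2009]
eef_rot: [3.14, -0.001, -1.045]
force: [0.4, -0.3, 0.5]
gripper_width: 0.0855
```

```bash
python3 go.py .5235 -.195 .104 -60;python3 - <<'E'
from station import ctrl
from h import *
o=[]
for n,(u,v),w in(("top",(416,225),35),("side",(345,150),35)):
    f=ctrl.grab_frame(n); np.savez(f"{n}4.npz",**f)
    c=f["color"][v-w:v+w,u-w:u+w,::-1]
    o.append(cv2.resize(cv2.convertScaleAbs(c,alpha=1.5),(390,390),interpolation=cv2.INTER_CUBIC))
cv2.imwrite("pics/stood.png",np.hstack(o))
E
```

```text
t 9.5333 pos [ 0.5234 -0.1951  0.2009] rot [ 1.7993e+02 -7.0000e-02 -5.9890e+01] F [ 0.39 -0.35  0.51] M [-0.052 -0.014 -0.01 ] w 0.0855 q6 2.061
shift [-0.1 -0.2 96.9] turn [ 0.07 -0.07  0.11]
```

View pics/stood.png

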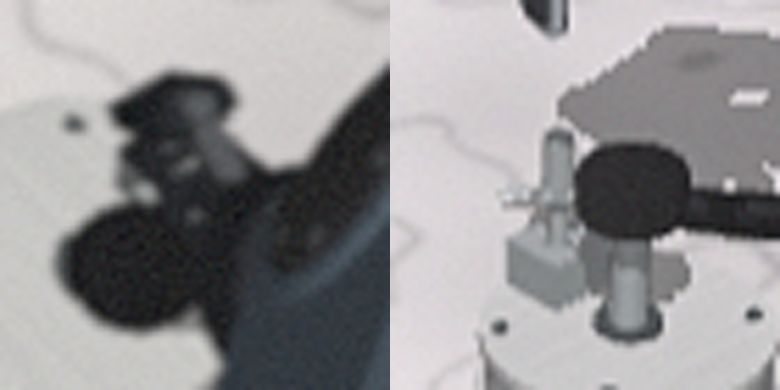

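The pin stands upright in the guide (side crop, pin top at (560,130), collar at about (550,200)), roughly 27 mm proud. The gripper is above the knob.

servo_tool([
  [[0,0,35,0,0,0,-1],[0,0,65,0,0,0,-1],[0,0,85,0,0,0,-1],[0,0,95,0,0,0,-1],[0,0,97,0,0,0,-1],[0,0,97,0,0,0,-1],[0,0,97,0,0,0,-1]],
])

```text
t: 10.22
tool_pos: [0.5255, -0.197, 0.1045]
eef_rot: [-3.141, -0.004, -1.046]
force: [-0.3, 0.2, 0.5]
gripper_width: 0.0854
```

servo_tool([
  [[0,0,0,0,0,0,1],[0,0,0,0,0,0,1],[0,0,0,0,0,0,1],[0,0,0,0,0,0,1],[0,0,0,0,0,0,1],[0,0,0,0,0,0,1]],
])

```text
t: 10.72
tool_pos: [0.5254, -0.1979, 0.1062]
eef_rot: [3.141, -0.006, -1.045]
force: [-3.3, -1.1, 6.6]
gripper_width: 0.0506
```

```bash
python3 go.py .5235 -.195 .104 -60
```

```text
t 10.7167 pos [ 0.5254 -0.1979  0.1062] rot [179.98  -0.36 -59.88] F [-3.31 -1.06  6.64] M [-0.3    0.531 -0.006] w 0.0506 q6 2.062
shift [-3.5  0.2  2.2] turn [ 0.02 -0.36  0.12]
```

servo_tool([
  [[0,0,0,0,0,-0.7,1],[0,-0.1,0,0,0,-1.5,1],[0,-0.1,0,0,0,-2.2,1],[0,-0.2,0,0,0,-3,1],[0,-0.2,0,0,0,-3.7,1],[0,-0.3,0,0,0,-4.5,1],[0,-0.3,0,0,0,-5.2,1],[0,-0.4,0,0,0,-6,1]],
])

```text
t: 11.38
tool_pos: [0.5256, -0.1978, 0.1063]
eef_rot: [3.14, -0.006, -0.939]
force: [-1.7, -2.0, 0.0]
gripper_width: 0.0505
```

```bash
python3 go.py .5235 -.195 .104 -60
```

```text
t 11.3833 pos [ 0.5256 -0.1978  0.1063] rot [179.91  -0.35 -53.8 ] F [-1.66 -2.04  0.  ] M [-0.181  0.22  -0.044] w 0.0505 q6 1.956
shift [-3.5  0.   2.3] turn [ 0.07 -0.35  6.2 ]
```

servo_tool([
  [[0,0,0,0,0,-0.7,1],[0,-0.1,0,0,0,-1.5,1],[0,-0.1,0,0,0,-2.2,1],[0,-0.2,0,0,0,-3,1],[0,-0.2,0,0,0,-3.7,1],[0,-0.3,0,0,0,-4.5,1],[0,-0.3,0,0,0,-5.2,1],[0,-0.4,0,0,0,-6,1]],
])

```text
t: 12.05
tool_pos: [0.5257, -0.1977, 0.1063]
eef_rot: [3.139, -0.006, -0.833]
force: [-3.2, -2.0, 0.0]
gripper_width: 0.0502
```

```bash
python3 go.py .5235 -.195 .104 -60
```

```text
t 12.05 pos [ 0.5257 -0.1977  0.1063] rot [179.86  -0.32 -47.72] F [-3.19 -2.01  0.  ] M [-0.052  0.125 -0.087] w 0.0502 q6 1.851
shift [-3.5 -0.2  2.3] turn [ 0.11 -0.34 12.28]
```

servo_tool([
  [[0,0,0,0,0,-0.5,1],[0,0,0,0,0,-1,1],[0,-0.1,0,0,0,-1.5,1],[0,-0.1,0,0,0,-2,1],[0,-0.2,0,0,0,-2.5,1],[0,-0.2,0,0,0,-3,1]],
])

```text
t: 12.55
tool_pos: [0.5258, -0.1977, 0.1063]
eef_rot: [3.139, -0.005, -0.78]
force: [-3.1, -3.1, -0.1]
gripper_width: 0.0503
```

```bash
cat > m.py <<'E'
from station import ctrl
import numpy as np
s=ctrl.read_state();print(round(s["t"],2),s["tool_pos"].round(4),"yaw",np.degrees(s["eef_rot"][2]).round(2),"F",s["force"].round(1),"M",s["moment"].round(3),"w",s["gripper_width"].round(4))
E
python3 m.py
```

```text
Traceback (most recent call last):
  File "m.py", line 3, in <module>
    s=ctrl.read_state();print(round(s["t"],2),s["tool_pos"].round(4),"yaw",np.degrees(s["eef_rot"][2]).round(2),"F",s["force"].round(1),"M",s["moment"].round(3),"w",s["gripper_width"].round(4))
                                                                                                                                                                     ^^^^^^^^^^^^^^^^^^^^^^^^
AttributeError: 'float' object has no attribute 'round'
```

servo_tool([
  [[0,0,0,0,0,-0.5,1],[0,0,0,0,0,-1,1],[0,-0.1,0,0,0,-1.5,1],[0,-0.1,0,0,0,-2,1],[0,-0.2,0,0,0,-2.5,1],[0,-0.2,0,0,0,-3,1]],
])

```text
t: 13.05
tool_pos: [0.5258, -0.1976, 0.1063]
eef_rot: [3.138, -0.005, -0.726]
force: [-4.0, -2.3, 0.2]
gripper_width: 0.05
```

```bash
python3 m.py
```

```text
Traceback (most recent call last):
  File "m.py", line 3, in <module>
    s=ctrl.read_state();print(round(s["t"],2),s["tool_pos"].round(4),"yaw",np.degrees(s["eef_rot"][2]).round(2),"F",s["force"].round(1),"M",s["moment"].round(3),"w",s["gripper_width"].round(4))
                                                                                                                                                                     ^^^^^^^^^^^^^^^^^^^^^^^^
AttributeError: 'float' object has no attribute 'round'
```

```bash
sed -i 's/,"w".*round(4))$/)/' m.py; python3 m.py
```

```text
13.05 [ 0.5258 -0.1976  0.1063] yaw -41.62 F [-4.  -2.3  0.2] M [-0.08   0.079 -0.099]
```

servo_tool([
  [[0,0,0,0,0,-0.5,1],[0,0,0,0,0,-1,1],[0,-0.1,0,0,0,-1.5,1],[0,-0.1,0,0,0,-2,1],[0,-0.2,0,0,0,-2.5,1],[0,-0.2,0,0,0,-3,1]],
])

```text
t: 13.55
tool_pos: [0.5259, -0.1975, 0.1063]
eef_rot: [3.138, -0.005, -0.673]
force: [-2.9, -2.6, 0.4]
gripper_width: 0.0503
```

```bash
python3 m.py
```

```text
13.55 [ 0.5259 -0.1975  0.1063] yaw -38.57 F [-2.9 -2.6  0.4] M [-0.015  0.126 -0.056]
```

servo_tool([
  [[0,0,0,0,0,-0.5,1],[0,0,0,0,0,-1,1],[0,-0.1,0,0,0,-1.5,1],[0,-0.1,0,0,0,-2,1],[0,-0.2,0,0,0,-2.5,1],[0,-0.2,0,0,0,-3,1]],
])

```text
t: 14.05
tool_pos: [0.526, -0.1974, 0.1063]
eef_rot: [3.137, -0.005, -0.62]
force: [-5.1, -3.1, -0.1]
gripper_width: 0.0504
```

```bash
python3 m.py
```

```text
14.05 [ 0.526  -0.1974  0.1063] yaw -35.51 F [-5.1 -3.1 -0.1] M [ 0.026  0.208 -0.038]
```

servo_tool([
  [[0,0,0,0,0,-0.5,1],[0,0,0,0,0,-1,1],[0,0,0,0,0,-1.5,1],[0,0,0,0,0,-2,1],[0,0,0,0,0,-2.5,1],[0,0,0,0,0,-3,1]],
])

```text
t: 14.55
tool_pos: [0.526, -0.1973, 0.1063]
eef_rot: [3.137, -0.004, -0.567]
force: [-3.1, -3.6, -0.4]
gripper_width: 0.0501
```

```bash
python3 m.py
```

```text
14.55 [ 0.526  -0.1973  0.1063] yaw -32.47 F [-3.1 -3.6 -0.4] M [ 0.13   0.118 -0.044]
```

servo_tool([
  [[0,0,0,0,0,-0.5,1],[0,0,0,0,0,-1,1],[0,0,0,0,0,-1.5,1],[0,0,0,0,0,-2,1],[0,0,0,0,0,-2.5,1],[0,0,0,0,0,-3,1]],
])

```text
t: 15.05
tool_pos: [0.526, -0.1973, 0.1063]
eef_rot: [3.137, -0.004, -0.514]
force: [-3.1, -2.4, -0.0]
gripper_width: 0.0505
```

```bash
python3 m.py
```

```text
15.05 [ 0.526  -0.1973  0.1063] yaw -29.42 F [-3.1 -2.4 -0. ] M [ 0.212  0.043 -0.066]
```

servo_tool([
  [[0,0,0,0,0,-0.5,1],[0,0,0,0,0,-1,1],[0,0,0,0,0,-1.5,1],[0,0,0,0,0,-2,1],[0,0,0,0,0,-2.5,1],[0,0,0,0,0,-3,1]],
])

```text
t: 15.55
tool_pos: [0.5261, -0.1972, 0.1063]
eef_rot: [3.137, -0.004, -0.46]
force: [-2.4, -2.7, 0.2]
gripper_width: 0.0503
```

```bash
python3 m.py
```

```text
15.55 [ 0.5261 -0.1972  0.1063] yaw -26.38 F [-2.4 -2.7  0.2] M [ 0.29   0.07  -0.145]
```

servo_tool([
  [[0,0,0,0,0,-0.5,1],[0,0,0,0,0,-1,1],[0,0,0,0,0,-1,1]],
])

```text
t: 15.8
tool_pos: [0.5261, -0.1972, 0.1063]
eef_rot: [3.137, -0.004, -0.442]
force: [-2.8, -2.7, -0.6]
gripper_width: 0.0503
```

```bash
python3 m.py
python3 - <<'E'
from h import *
from station import ctrl
g=np.load("side4.npz"); f=ctrl.grab_frame("side"); np.savez("side5.npz",**f)
# pin patch: vertical shift vs. before turning
a=g["color"][118:140,338-4:338+12].mean(-1).astype(int); b=f["color"][118:140,334:350].mean(-1).astype(int)
for r in range(22): print(118+r,a[r],b[r])
E
```

```text
15.8 [ 0.5261 -0.1972  0.1063] yaw -25.34 F [-2.8 -2.7 -0.6] M [ 0.339  0.036 -0.059]
118 [120  71  35  33  53  97 102  50 145 145 142 141 143 142 142 143] [144 144 144 144 144 144 143 144 147 116  40  35  33  37  36  40]
119 [147 125  75  47  65  96 103  50 146 143 143 142 143 143 142 142] [142 144 143 143 144 143 144 144 149  95  37  36  51  35  33  42]
120 [144 146 125  84  76  90  87  82 145 143 143 143 144 144 144 144] [144 142 144 144 144 144 144 144 151  60  37  51  69  62  45  46]
121 [141 143 145 129 105 103 114 128 142 144 143 143 143 145 143 144] [143 144 144 143 143 144 144 146 151  53  36  67  73  74  48  42]
122 [142 143 143 144 136 132 145 144 143 143 142 143 143 144 145 143] [144 142 144 144 143 142 145 144 152  50  54  68  68  68  40  41]
123 [142 141 141 142 143 142 142 144 143 142 144 143 142 144 143 144] [142 143 144 144 145 144 145 145 152  76  66  69  70  56  36  39]
124 [141 141 141 142 142 142 143 141 143 143 143 143 142 145 144 143] [143 142 143 145 148 146 147 150 133  79  68  68  62  47  35  35]
125 [141 141 141 141 142 141 142 143 143 143 143 143 144 143 1
[... 1277 characters left out ...]
 36  36  33  35  35]
135 [136 137 136 138 138 140  87  86  86  88  87  88  89  89  90  89] [137 139 143 104  40  34  37  41  33  35  34  33  33  31  35  39]
136 [136 136 137 137 139 142 120 122  88  85  88  89  88  88  88  88] [137 138 141 116  43  34  35  40  33  34  35  36  34  32  41  53]
137 [137 136 137 139 142 123 122 135 125  87  85  88  88  89  88  89] [139 138 141 133  44  34  37  36  38  35  37  35  32  32  44  86]
138 [137 135 139 129 107  86  84  96 109 122  88  86  87  88  89  90] [138 139 139 146  45  33  34  36  35  34  34  35  34  33  36  98]
139 [136 138 140 118  69  67  68  67  67 137 122 123  86  87  91  92] [137 138 140 146  57  34  33  34  36  36  36  34  32  33  31  87]
```

servo_tool([
  [[0,0,0,0,0,-0.5,1],[0,0,0,0,0,-1,1],[0,0,0,0,0,-1.5,1],[0,0,0,0,0,-2,1],[0,0,0,0,0,-2.5,1],[0,0,0,0,0,-3,1]],
])

```text
t: 16.35
tool_pos: [0.5261, -0.1971, 0.1063]
eef_rot: [3.137, -0.004, -0.39]
force: [-2.4, -2.4, -0.7]
gripper_width: 0.0505
```

```bash
python3 m.py; sed -i 's/^s=/for i in [0]: s=/' m.py
```

```text
16.35 [ 0.5261 -0.1971  0.1063] yaw -22.34 F [-2.4 -2.4 -0.7] M [ 0.278  0.067 -0.321]
```

Mz jumped to −0.32 N·m, so the knob has stiffened and the pin has caught. I'll back off to unload the spring before releasing.

servo_tool([
  [[0,0,0,0,0,0.7,1],[0,0,0,0,0,1.4,1],[0,0,0,0,0,2.1,1],[0,0,0,0,0,2.8,1],[0,0,0,0,0,3,1],[0,0,0,0,0,3,1]],
])

```text
t: 16.85
tool_pos: [0.5261, -0.1972, 0.1063]
eef_rot: [3.137, -0.004, -0.442]
force: [-3.2, -3.0, 0.9]
gripper_width: 0.0504
```

```bash
python3 m.py
python3 - <<'E'
from h import *
from station import ctrl
f=ctrl.grab_frame("side"); np.savez("side6.npz",**f)
a,b,c=[np.load(f"side{i}.npz")["color"][140:162,332:348].mean(-1).astype(int) for i in (4,5,6)]
for r in range(22): print(140+r,a[r],b[r],c[r])
E
```

```text
16.85 [ 0.5261 -0.1972  0.1063] yaw -25.35 F [-3.2 -3.   0.9] M [ 0.129  0.105 -0.126]
140 [139 138 137 138 140 108  78  92  84  73  66 126 141 144 125  92] [139 139 140 140 140 145  79  36  32  32  32  34  36  34  33  33] [139 138 140 138 140 146  79  36  33  32  35  32  33  33  35  32]
141 [137 139 140 138 142 104  88 104  98  92  78 120 144 147 110  67] [140 140 140 139 141 147  78  37  33  36  36  34  33  33  33  34] [140 139 139 139 140 147  78  36  36  33  32  32  34  33  35  33]
142 [139 139 140 140 142 103  92  99 102 100  89 122 128 107  44  26] [141 140 140 139 141 147  65  36  34  39  41  40  36  34  36  31] [141 141 141 140 141 146  66  34  34  43  41  42  36  35  33  34]
143 [140 139 139 138 142 103  91 100 103  99  86 125  87  42  28  32] [141 140 141 142 141 146  71  34  36  41  41  44  38  38  35  35] [142 141 140 140 141 147  71  34  34  43  44  42  40  38  34  33]
144 [138 140 139 139 140 105  92 100 101  98  87 107  44  27  31  31] [138 140 141 141 142 147  81  38  31  36  38  40  43  38  36  33] [139 140 141 141 141 146  80  38  30  36  37  40  42  36  32  33]
145
[... 2714 characters left out ...]
 76  60  74  74  73  77  75] [104 112 112 113 111 104  87  96  80  76  61  72  72  72  77  77]
159 [ 90  98 104 110 111 107 105 107 109 105 101  91  73  71  71  73] [ 94  99 104 112 112 110 104 113  78  74  69  72  73  73  72  73] [ 92  98 106 112 114 108 104 113  78  73  67  71  73  73  72  73]
160 [ 89  87  92 100 109 110 113 111 113 113 115  92  71  72  72  73] [ 88  89  94 101 109 113 113 115  73  72  74  74  74  72  74  72] [ 90  88  94 101 110 113 113 115  75  72  73  72  74  74  73  72]
161 [ 89  88  88  90  95 102 108 113 112 105 106  95  72  71  71  72] [ 88  88  89  92  96 101 110 115  74  72  73  72  73  74  72  71] [ 89  91  87  90  95 101 111 116  75  73  73  73  74  73  73  75]
```

servo_tool([
  [[0,0,0,0,0,0.5,1],[0,0,0,0,0,1,1],[0,0,0,0,0,1.3,1],[0,0,0,0,0,1.3,1]],
])

```text
t: 17.23
tool_pos: [0.5261, -0.1972, 0.1063]
eef_rot: [3.137, -0.004, -0.465]
force: [-2.5, -2.1, 1.1]
gripper_width: 0.0502
```

```bash
python3 m.py
```

```text
17.23 [ 0.5261 -0.1972  0.1063] yaw -26.66 F [-2.5 -2.1  1.1] M [ 0.161  0.056 -0.077]
```

servo_tool([
  [[0,0,0,0,0,0,-1],[0,0,0,0,0,0,-1],[0,0,0,0,0,0,-1],[0,0,0,0,0,0,-1],[0,0,-10,0,0,0,-1],[0,0,-40,0,0,0,-1],[0,0,-75,0,0,0,-1],[0,0,-95,0,0,0,-1]],
])

```text
t: 17.9
tool_pos: [0.5273, -0.1972, 0.205]
eef_rot: [3.137, -0.009, -0.465]
force: [0.9, -0.0, 0.5]
gripper_width: 0.0856
```

```bash
python3 go.py .5598 -.2299 .19 -44
python3 - <<'E'
from h import *
from station import ctrl
f=ctrl.grab_frame("side"); np.savez("side7.npz",**f)
a,c=[np.load(f"side{i}.npz")["color"][124:160,332:348].mean(-1).astype(int) for i in (4,7)]
b=cv2.resize(cv2.convertScaleAbs(f["color"][115:185,310:380,::-1],alpha=1.5),(390,390),interpolation=cv2.INTER_CUBIC)
g=np.load("side4.npz"); b0=cv2.resize(cv2.convertScaleAbs(g["color"][115:185,310:380,::-1],alpha=1.5),(390,390),interpolation=cv2.INTER_CUBIC)
cv2.imwrite("pics/drop.png",np.hstack([b0,b]))
E
```

```text
t 17.9 pos [ 0.5273 -0.1972  0.205 ] rot [179.73  -0.49 -26.64] F [ 0.86 -0.03  0.48] M [ 0.005  0.018 -0.045] w 0.0856 q6 1.484
shift [43.6 14.6 15.4] turn [ 0.19 -0.53 17.36]
```

View pics/drop.png

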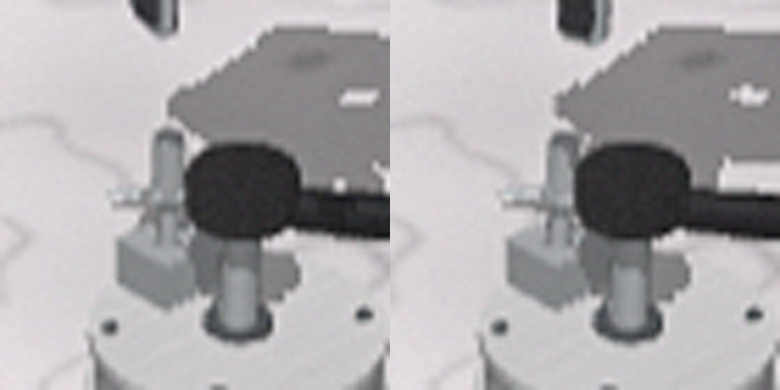

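The pin stands at crop (562,132), compared with (168,128) before turning, so it may be a little lower. I'll measure that shift numerically.

Run:
```python
from h import *
from station import ctrl
a=np.load("side4.npz")["color"].mean(-1).astype(np.float32); 
g=ctrl.grab_frame("side")["color"].mean(-1).astype(np.float32)
for n,(r0,r1,c0,c1) in dict(top=(136,146,336,344),collar=(146,153,334,343),block=(156,168,330,350),knob=(140,158,346,364)).items():
    T=a[r0:r1,c0:c1]; k=8
    W=cv2.resize(g[r0-4:r1+4,c0-3:c1+3],None,fx=k,fy=k,interpolation=cv2.INTER_CUBIC)
    M=cv2.matchTemplate(W,cv2.resize(T,None,fx=k,fy=k,interpolation=cv2.INTER_CUBIC),cv2.TM_CCOEFF_NORMED)
    _,s,_,p=cv2.minMaxLoc(M); print(n,round(s,3),"dx",p[0]/k-3,"dy",p[1]/k-4)
for r in range(136,158): print(r,a[r,333:345].astype(int),g[r,333:345].astype(int))
```

```text
top 0.811 dx 0.875 dy 0.25
collar 0.775 dx 0.125 dy 0.375
block 0.986 dx 0.0 dy 0.0
knob 0.981 dx -0.125 dy 0.0
136 [137 136 136 137 137 139 142 120 122  88  85  88] [136 135 136 136 136 136 139 119 120  86  85  86]
137 [136 137 136 137 139 142 123 122 135 125  87  85] [135 135 135 136 135 137 139 142 142 122 122  87]
138 [136 137 135 139 129 107  86  84  96 109 122  88] [136 135 136 137 137 138 121 109 109 114 123 124]
139 [137 136 138 140 118  69  67  68  67  67 137 122] [137 136 136 137 139 131  85  69  69  73  83 123]
140 [138 137 138 140 108  78  92  84  73  66 126 141] [135 137 137 137 139 110  87  93  73  70  68 100]
141 [139 140 138 142 104  88 104  98  92  78 120 144] [137 138 137 138 140 102  95 105  77  76  72 113]
142 [139 140 140 142 103  92  99 102 100  89 122 128] [138 139 139 139 140 106  93 103  78  77  72 108]
143 [139 139 138 142 103  91 100 103  99  86 125  87] [138 138 138 138 143  97  95 105  77  75  71  66]
144 [140 139 139 140 105  92 100 101  98  87 107  44] [138 138 138 139 142  95  94 104  94  93  62  34]
145 [136 139 140 144 106  92  99 103  98  88  66  33
[... 587 characters left out ...]
2 99 91 83 86 89 85 40 31] [ 92  93  86  92  91  90  95 107 108 109  44  30]
152 [122 118 117  88  88  74  71  74  71  83  54  30] [121 116 115  84  86  81  74  84  84  86  48  29]
153 [144 139 109  85  87  79  93  96  85  92  59  29] [142 136 131 116 124  92  71  85  75  90  72  32]
154 [141 140  84  88  82  77 103 106  91  82  75  49] [139 137 130 127 134  85  90 102  90  93  85  40]
155 [142 119  93 106 101  76 102 106  89  70  76  93] [140 129 126 114 118  69  99 108  98  74  74  65]
156 [124 108 106 113 115  83 101 105  93  97  99 116] [124 116 115 110 113  83  99 107  98  83  97 106]
157 [110 112 113 111 109  87  99 104  94 111 115  95] [109 110 111 112 108  86 101 106  95  86 113  94]
```

servo_tool([
  [[15,5,0,0.2,-0.5,6,-1],[30,10,5,0.2,-0.5,12,-1],[44,15,15,0.2,-0.5,17.4,-1],[44,15,15,0.2,-0.5,17.4,-1],[44,15,15,0.2,-0.5,17.4,-1],[44,15,15,0.2,-0.5,17.4,-1]],
])

```text
t: 18.5
tool_pos: [0.5604, -0.2304, 0.1913]
eef_rot: [-3.141, -0.003, -0.767]
force: [-0.4, 0.1, -0.8]
gripper_width: 0.0854
```

```bash
python3 go.py .5597 -.23 .1005 -43.5
```

```text
t 18.5 pos [ 0.5604 -0.2304  0.1913] rot [-179.94   -0.2   -43.94] F [-0.39  0.14 -0.75] M [-0.046  0.043  0.012] w 0.0854 q6 1.763
shift [-1.1  0.3 90.8] turn [-0.06 -0.2  -0.44]
```

servo_tool([
  [[-1,0,35,0,-0.2,-0.4,-1],[-1,0,60,0,-0.2,-0.4,-1],[-1,0,80,0,-0.2,-0.4,-1],[-1,0,90,0,-0.2,-0.4,-1],[-1,0,91,0,-0.2,-0.4,-1],[-1,0,91,0,-0.2,-0.4,-1],[-1,0,91,0,-0.2,-0.4,-1]],
])

```text
t: 19.08
tool_pos: [0.5608, -0.2302, 0.1017]
eef_rot: [-3.14, -0.002, -0.76]
force: [-0.6, -0.7, 0.5]
gripper_width: 0.0854
```

```bash
python3 go.py .5597 -.23 .1005 -43.5
```

```text
t 19.0833 pos [ 0.5608 -0.2302  0.1017] rot [-1.7991e+02 -1.3000e-01 -4.3520e+01] F [-0.6  -0.68  0.49] M [-0.043 -0.029  0.008] w 0.0854 q6 1.755
shift [-1.   0.6  1.2] turn [-0.09 -0.13 -0.02]
```

servo_tool([
  [[-1,0.6,1,0,0,0,-1],[-1,0.6,1,0,0,0,-1],[-1,0.6,1,0,0,0,1],[-1,0.6,1,0,0,0,1],[-1,0.6,1,0,0,0,1],[-1,0.6,1,0,0,0,1],[-1,0.6,1,0,0,0,1],[-1,0.6,1,0,0,0,1]],
])

```text
t: 19.75
tool_pos: [0.5597, -0.2299, 0.1007]
eef_rot: [-3.14, -0.002, -0.76]
force: [-0.5, 0.3, 1.3]
gripper_width: 0.0141
```

servo_tool([
  [[0,0,0,0,0,0,1],[0,0,0,0,0,0,1],[0,0,0,0,0,0,1]],
])

```text
t: 20.0
tool_pos: [0.5599, -0.2299, 0.1007]
eef_rot: [-3.14, -0.002, -0.76]
force: [-0.6, -0.1, 0.5]
gripper_width: 0.0142
```

```bash
python3 go.py .5597 -.23 .1005 -43.5
```

```text
t 20.0 pos [ 0.5599 -0.2299  0.1007] rot [-1.7989e+02 -1.4000e-01 -4.3530e+01] F [-0.61 -0.13  0.5 ] M [ 0.088 -0.119  0.034] w 0.0142 q6 1.755
shift [-0.   0.2  0.2] turn [-0.11 -0.14 -0.03]
```

servo_tool([
  [[0,0,0.8,0,0,0,1],[0,0,1.6,0,0,0,1],[0,0,2.4,0,0,0,1],[0,0,3.2,0,0,0,1],[0,0,4,0,0,0,1],[0,0,5,0,0,0,1],[0,0,6,0,0,0,1],[0,0,6,0,0,0,1]],
])

```text
t: 20.67
tool_pos: [0.5599, -0.2299, 0.0945]
eef_rot: [-3.14, -0.002, -0.76]
force: [0.9, 1.4, 1.5]
gripper_width: 0.0143
```

```bash
python3 m.py
```

```text
20.67 [ 0.5599 -0.2299  0.0945] yaw -43.53 F [0.9 1.4 1.5] M [ 0.135 -0.045  0.017]
```

servo_tool([
  [[0,0,1,0,0,0,1],[0,0,2,0,0,0,1],[0,0,3,0,0,0,1],[0,0,4,0,0,0,1],[0,0,5,0,0,0,1],[0,0,6,0,0,0,1],[0,0,7,0,0,0,1],[0,0,8,0,0,0,1]],
])

```text
t: 21.33
tool_pos: [0.56, -0.2299, 0.0865]
eef_rot: [-3.14, -0.002, -0.76]
force: [-0.3, 1.7, 3.0]
gripper_width: 0.0138
```

```bash
python3 m.py
python3 - <<'E'
from h import *
from station import ctrl
f=ctrl.grab_frame("side"); g=f["color"].mean(-1).astype(int)
s=ctrl.read_state()["tool_pos"]; print("collar pred row if no slip",proj(f,[[.5598,-.2245,s[2]-.0047],[.5598,-.2245,.07]]))
for r in range(140,163): print(r,g[r,333:345])
E
```

```text
21.33 [ 0.56   -0.2299  0.0865] yaw -43.53 F [-0.3  1.7  3. ] M [ 0.116  0.034 -0.032]
collar pred row if no slip [[340.71103502 155.08938302]
 [340.64743798 158.72819386]]
140 [39 38 37 37 36 37 38 36 32 32 28 35]
141 [38 39 40 38 37 36 38 38 35 32 31 34]
142 [35 38 38 33 37 38 39 35 31 29 33 31]
143 [36 38 36 35 34 33 39 54 48 36 32 31]
144 [43 33 34 34 39 37 61 86 57 94 46 31]
145 [ 51  32  33  37  36  37  89  97  56 114  48  30]
146 [ 60  33  35  37  35  38  95  97  57 102  41  28]
147 [58 34 32 37 35 45 94 96 63 94 39 30]
148 [54 33 36 39 35 43 95 96 70 93 42 27]
149 [50 34 35 35 39 46 96 97 70 90 39 30]
150 [49 37 34 37 37 43 96 96 59 91 36 28]
151 [53 36 37 36 35 43 93 97 52 88 36 28]
152 [80 51 33 34 34 46 94 97 52 83 40 30]
153 [92 78 65 42 34 52 94 96 57 88 60 26]
154 [ 93  90  85  66  58  84  93  86  76 100  95  48]
155 [ 94  83  82  69  72  87  82  77 106  92  86  74]
156 [106 105  78  69  70  74  77  80 112  76  70  78]
157 [114 117 102  74  69  69  80  79  86  71  71  73]
158 [113 116 116 102  92  83  75  77  74  77 104  74]
159 [100 106 112 115 111 106 101 101 103 106  96  73]
160 [ 88  94 102 111 114 115 113 116 116 117  93  74]
161 [ 89  89  93  96 103 110 115 115 109 109  98  74]
162 [ 90  90  90  88  92  97 105 108  97  95  90  72]
```

servo_tool([
  [[0,0,1,0,0,0,1],[0,0,2,0,0,0,1],[0,0,3,0,0,0,1],[0,0,4,0,0,0,1],[0,0,5,0,0,0,1],[0,0,6,0,0,0,1],[0,0,7,0,0,0,1],[0,0,8,0,0,0,1]],
])

```text
t: 22.05
tool_pos: [0.5599, -0.2299, 0.0782]
eef_rot: [-3.14, -0.002, -0.76]
force: [0.7, 0.1, 3.9]
gripper_width: 0.0139
```

servo_tool([
  [[0,0,0.5,0,0,0,1],[0,0,1,0,0,0,1],[0,0,1.5,0,0,0,1],[0,0,1.5,0,0,0,1]],
])

```text
t: 22.38
tool_pos: [0.56, -0.2299, 0.0771]
eef_rot: [-3.14, -0.002, -0.76]
force: [-0.3, 2.2, 5.8]
gripper_width: 0.0142
```

```bash
python3 m.py
```

```text
22.38 [ 0.56   -0.2299  0.0771] yaw -43.53 F [-0.3  2.2  5.8] M [ 0.203  0.033 -0.009]
```

servo_tool([
  [[0,0,0.3,0,0,0,1],[0,0,0.6,0,0,0,1],[0,0,0.9,0,0,0,1],[0,0,0.9,0,0,0,1]],
])

```text
t: 22.72
tool_pos: [0.56, -0.2299, 0.0771]
eef_rot: [-3.14, -0.003, -0.76]
force: [-0.7, 1.9, 8.2]
gripper_width: 0.0143
```

```bash
python3 m.py
```

```text
22.72 [ 0.56   -0.2299  0.0771] yaw -43.52 F [-0.7  1.9  8.2] M [0.24  0.234 0.015]
```

servo_tool([
  [[0,0,0.5,0,0,0,1],[0,0,1,0,0,0,1],[0,0,1.5,0,0,0,1],[0,0,1.5,0,0,0,1]],
])

```text
t: 23.05
tool_pos: [0.56, -0.2299, 0.077]
eef_rot: [-3.14, -0.003, -0.759]
force: [-0.8, 2.4, 12.3]
gripper_width: 0.014
```

```bash
python3 m.py
```

```text
23.05 [ 0.56   -0.2299  0.077 ] yaw -43.51 F [-0.8  2.4 12.3] M [ 0.264  0.323 -0.031]
```

The TCP holds at .077 under 12 N after 23.7 mm of travel, so the collar is seated. Releasing and retreating.

servo_tool([
  [[0,0,0,0,0,0,-1],[0,0,0,0,0,0,-1],[0,0,0,0,0,0,-1],[0,0,0,0,0,0,-1],[0,0,0,0,0,0,-1],[0,0,-20,0,0,0,-1],[0,0,-55,0,0,0,-1],[0,0,-95,0,0,0,-1]],
])

```text
t: 23.72
tool_pos: [0.5579, -0.2288, 0.1703]
eef_rot: [-3.141, 0.004, -0.76]
force: [1.3, -1.1, 0.5]
gripper_width: 0.0853
```

servo_tool([
  [[0,0,-40,0,0,0,-1],[0,0,-60,0,0,0,-1],[0,0,-60,0,0,0,-1],[0,0,-60,0,0,0,-1]],
])

```text
t: 24.05
tool_pos: [0.5585, -0.2293, 0.2315]
eef_rot: [-3.141, 0.001, -0.759]
force: [-0.7, 0.3, -0.0]
gripper_width: 0.0855
```

```bash
python3 m.py
python3 - <<'E'
from h import *
from station import ctrl
f=ctrl.grab_frame("side"); c=f["color"]
a=cv2.resize(cv2.convertScaleAbs(c[130:175,315:360,::-1],alpha=1.5),(400,400),interpolation=cv2.INTER_CUBIC)
b=cv2.resize(c[:,:,::-1][50:400,150:500],(400,400))
cv2.imwrite("pics/end.png",np.hstack([a,b]))
g=cloud(f)
m=(np.hypot(g[...,0]-.562,g[...,1]+.233)<.012)&(g[...,2]>.085); print(m.sum(),g[m][:,2].max() if m.any() else None)
print("pred px top/collar/guide",proj(f,[[.5598,-.2299,.102],[.5598,-.2189,.07]]))
E
```

```text
24.05 [ 0.5585 -0.2293  0.2315] yaw -43.51 F [-0.7  0.3 -0. ] M [ 0.012 -0.008  0.008]
45 0.3045507263803497
pred px top/collar/guide [[340.93394231 147.54393156]
 [340.53450707 159.79887689]]
```

View pics/end.png

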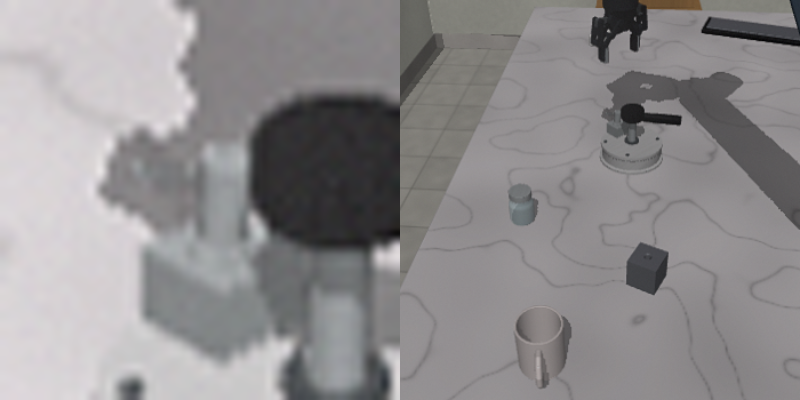

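The collar sits flush on the guide at crop (222,240). The pin top edge is at row 146–147, against 147.5 predicted for fully home. The mug and jar are unmoved.

```bash
python3 -c "
from station import ctrl
print(ctrl.hand_in())"
```

```text
the job is handed in; nothing more can be done
None
```

The pin is pushed home in the guide with its collar flush, and I handed the job in at about 24 s of the 67 s allowed. The tool gave no verdict.

- **Standing the pin:** I took the pin from the stand and stood it in the guide. After one 0.5–0.7 mm correction it went in with no side load.
- **Turning the knob:** I turned it about 38°, in small steps after the first 12°, until the torque rose to 0.32 N·m. I then backed off to about 0.08 N·m before letting go. That was about 4° past the catch: the side camera showed the pin had already dropped by about 34°, but the torque was too noisy to show it then.
- **Pushing home:** The pin went down with 1.5–4 N on the way. It then held still at 12 N after 23.7 mm of travel.

**Last checks:**
- **Seating:** In the final side picture the collar lies on the guide. The top of the pin is within about 1 pixel (3 mm) of where it should be when fully home.
- **Bystanders:** The mug, jar and screwdriver look unmoved in that same picture; I did not measure them.
- **The 3 mm drop:** This was the least certain reading. The image matching gave only 0.25–0.4 pixel, while the pin and collar edges showed about 0.7–1 pixel. The torque and the final travel agree with a catch.
- **Gripper width:** It read 14 mm on the 16 mm grip throughout, but the pin never slipped.

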